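# Release and unload the shaker's tube rack

### The arm

A 7-joint arm with a two-finger parallel gripper is mounted at the origin on the work surface. World frame = base frame: x ahead of the robot, y to its left, z up, the work surface at z = 0. Lengths are in m, angles in rad, forces in N, time in s.
With the tool pointing down it reaches from about 0.4 to 0.85 m from the base axis. Payload 10.4 kg.
Tool frame: the origin (TCP) lies at the very end of the fingers, on their centre line; the grasp point (between the pads) lies 19 mm behind it; z points along the fingers, y is the direction in which the jaws open and shut (so a half turn about z gives the same grasp; the last joint's range is limited). The gripper opens to 85 mm and grips with 20 to 120 N. Pads are 22 mm wide; open, the fingers measure 114 mm over their backs; the gripper's body (76 mm by 85 mm) begins 54 mm behind the grasp point. The pads swing forward as they close: fully open they stand 13 mm farther back than shut.
Start: joints at [-1.235, 0.332, -0.065, 1.46, 0.022, 1.35, -0.088], TCP at [0.219, 0.585, 0.231] pointing down, gripper open.
Joint ranges: [-2.6, 2.6], [-0.5, 2.12], [-1.47, 1.34], [0.16, 2.42], [-1.27, 4.41], [0.06, 2.06], [-2.6, 2.6]. Speed limits (rad/s): [2.22, 2.22, 2.79, 2.79, 3.14, 3.14, 3.14].

### API

Orientations are given as a 3x3 rotation matrix whose columns are the frame's x, y, z axes.
In Python, from cell import bot gives the robot as it stands.
- The arm moves only by the shell command python3 -m creep 'ROWS' [OPENING] [FORCE]. ROWS is a JSON object of lists of equal length, an entry for each row: "translation": the shift along the tool's x, y, z in mm, a list of three; "turn": the turn, a rotation vector about the tool's x, y, z in degrees, a list of three. In form: {"translation": [[tx, ty, tz], ...], "turn": [[wx, wy, wz], ...]}. A call has 1 to 5 rows; each row is the pose to reach, as a shift and turn from the pose commanded when the call began, along the tool's axes at that moment; what a row does not reach only later rows make up. A row lasts 1/12 s, in which the tool goes at most 41.7 mm and 7.16 degrees, less where a joint would pass 70% of its speed; a pose out of reach is approached as far as the arm can. A call with a gripper value outside its range is refused whole. OPENING is the opening, from -1 (shut) to 1 (fully open), so that 0 is half open, set as the call begins (- or left out, the last holds). The fingers move at their own pace and stop on an object; FORCE is the grip in N (left out, the last holds). Time passes only in rows, so rows that repeat a pose let the fingers close. It gives the time, the measured TCP pose, the force and the opening at its end, in the units of the state.
- bot.sense(): the state, without advancing time (a new reading comes with each control period).
- bot.grab_frame(name): name is "scene" or "top" or "wrist"; returns the picture (400x640x3 uint8, red, green, blue); there is no depth.
- bot.calibration(name): a dict with "camera_matrix" (3x3 intrinsics, pixels), "origin" and "attitude" of the camera in the world. Camera axes: x right, y up, looking along -z (the intrinsics and any distortion apply to the point x, -y, -z); pixel columns grow to the right and rows downward; lengths in m; the calibration is good to about 2 mm. A picture is of the moment at which its call begins: read the wrist's pose just before it. calibration takes no time and is no camera call; for the wrist camera it gives the pose at the moment of the call.
- bot.finish_job(): hands the job in, once; it reports no verdict.
The state is a dict: "t": time; "q": joint angles; "joint_velocities": joint speeds; "joint_torque": joint torques, N m; "eef_pos": TCP position; "ee_rot": TCP orientation; "ft_force": force on the tool from outside, world axes, zero at the start; "ft_torque": the same for the moment, N m; "grip_width": opening from 0.0 (shut) to 1.0 (fully open).
Only numpy, scipy, OpenCV 4.12 (cv2) and the standard library are available. Lean on these libraries where they do the work, as an engineer would, in place of code of your own. Each camera call takes 0.05 s, during which the arm holds its last target.

### The job

Shaking is finished: unload the tube rack from the shaker's sloping cradle. Throw the holding pawl right over so that it stays out of the ratchet wheel's teeth, turn the wing grip backwards (counter-clockwise, looking down on it) until the clamp jaw is fully open, then lift the rack out and set it down standing flat in the steel tray on the bench. Leave the pawl thrown over and the clamp open, do not drop the rack or lay it over, and leave the bottle, the tube carrier and the freezer box where they are.

Things in the scene. Friction and masses are not known exactly. Their poses are not given: they have to be found in the camera images.
- pawl_knob (a point): Grip point on the holding pawl's steel finger pin (12 mm diameter), 30 mm from the pawl's pivot. The pin stands 32 mm out of the flat pawl, square to the sloping cradle plate; this point is on its axis, 13 mm below its end and 19 mm above both the pawl and the wheel's upper face. With the pawl down it is just outside the wheel's rim. z = along the pin, away from the plate; x, y turn with the pawl.
- pawl_pivot (a point): Point on the axis of the pawl's pivot bolt, 22 mm above the sloping cradle plate, fixed. Axes of the cradle: z = square out of the plate, leaning 25 deg from vertical toward the shaker's front panel (the robot's side); x = up the slope, y = level, from the rack toward the wheel (leftward). The pin circles about this z axis.
- pawl (a joint): Pawl angle (rad), counter-clockwise positive looking down on the plate. 0 = down in the teeth; clear of them above 0.25; 2.36 = thrown over, at rest on its stop, pin uphill of the pivot and left of it. It swings freely and falls by its weight: let go below 1.9 it drops back into the teeth, above 2.1 it falls to the stop and stays.
- wheel_grip (a point): Centre of the black wing grip on the ratchet wheel, on the wheel's axis: a bar 64 mm long (y), 16 mm wide (x), 30 mm high (z), this point at mid-height, 26 mm above the wheel's upper face; a 28 mm round hub, 12 mm high, is between. z = the wheel's axis, 25 deg from vertical as the cradle's z. It turns with the wheel. The steel wheel has 16 saw teeth, is 80 mm across and 8 mm thick.
- wheel (a joint): Wheel angle (rad), counter-clockwise positive looking down on it. Starts at 0, clamp tight (bar level, along the cradle's y); 1.4 = end stop, jaw fully open (16 mm of jaw travel per rad, 22 mm in all). With the pawl down it gives only about 0.1 rad backwards. Friction about 0.08 N m: it stays where it is left.
- rack: White tube rack, 2 x 4 capped tubes, 240 to 390 g; origin at the centre of its underside, z up through the tubes, x along its length. Foot 120 x 64 x 8 mm, caps up to 87 mm. At first on the cradle plate, tilted 25 deg (axes as the cradle's), between a ledge and a fence 22 to 24 mm high, the jaw's toe over its foot's left edge. Once the jaw is open it comes out along its own z.
- rack_handle (a point): Middle of the rack's white carrying bar, 118 mm above the rack's underside: the bar is 12 mm wide (y), 14 mm high (z) and 114 mm long (x), with 24 mm free between it and the tube caps. Axes as the rack's.
- tray: Shallow open steel tray, fixed on the bench to the right of the shaker: 200 (x) x 150 (y) mm, 22 mm high, walls and floor 3 mm; origin at the centre of its underside, z up.
- bottle: Bystander: white plastic bottle, 72 mm across and 170 mm high, beyond the tray; origin at the centre of its underside.
- carrier: Bystander: grey single-row carrier with five capped tubes, 24 x 110 mm and 80 mm high, beyond the tray; origin at the centre of its underside.
- freezer_box: Bystander: closed cardboard freezer box, 134 x 134 x 56 mm, to the left of the shaker; origin at the centre of its underside.
Not all that is in view belongs to the job. Several things have the shape of the tray; the one meant has the colours described above.

How it is judged:
On the way, in this order (a step that is already met when the one before it is completed fails the run):
1. the holding pawl is thrown over centre, out of the teeth, with the clamp still tight (value of joint pawl above 2 rad and value of joint wheel below 0.3 rad), for 0.1 s.
2. the wheel is turned back until the jaw is fully open, the rack still in its cradle (value of joint wheel above 1.25 rad and height (world z) of rack above 0.15 m), for 0.1 s.
At the end, for the whole second after the job is handed in: The rack stands released and at rest flat on the tray's floor (underside within 4 mm of the floor, tilt under 3 deg, centre within 85 mm of the tray's), the pawl lies thrown over (above 2.0 rad) and the wheel is turned back to the open clamp (above 1.25 of 1.4 rad) (value of joint pawl above 2 rad and value of joint wheel above 1.25 rad and horizontal distance between rack and tray below 0.085 m and z of rack in the frame of tray below 0.007 m and angle between rack's own z axis and vertical below 0.05 rad and linear speed of rack below 0.02 m/s and contact force between rack and the fingers below 0.1 N); the robot touches nothing.
It fails at once if the bottle is moved by more than 25 mm or tipped (distance of bottle from where it was at the start of the episode above 0.025 m or angle between bottle's own z axis and vertical above 0.25 rad).
It fails at once if the tube carrier is moved by more than 25 mm or tipped (distance of carrier from where it was at the start of the episode above 0.025 m or angle between carrier's own z axis and vertical above 0.25 rad).
It fails at once if the freezer box is moved by more than 25 mm or tipped (distance of freezer_box from where it was at the start of the episode above 0.025 m or angle between freezer_box's own z axis and vertical above 0.25 rad).
It fails at once if the rack is dropped over the tray or the bench from more than about 12 mm (contact force between rack and anything else below 0.02 N and z of rack in the frame of tray above 0.015 m and horizontal distance between rack and tray below 0.15 m).
It fails at once if the rack is tipped to more than 60 degrees from upright (angle between rack's own z axis and vertical above 1.05 rad).
It also fails if it takes over 67 s, if anything falls off the work surface, if the arm or the gripper's body presses on something with over 40 N, if the wrist force passes 120 N, or if a joint passes its speed limit or range.

## Working session

There is one attempt and no reset: what is moved stays moved. The work goes in short steps, Python scripts to look and compute and a shell command to move; the robot and the scene stay as the last step left them, time stands still between calls to the robot, and variables do not carry over. Pictures are saved under pics/ and viewed, and the job is handed in when it is done.

```bash
ls; mkdir -p pics; python3 - <<'E'
from cell import bot
import cv2,numpy as np
np.set_printoptions(precision=4,suppress=True)
s=bot.sense()
for k,v in s.items(): print(k,np.array(v).round(4).tolist())
for n in ["scene","top","wrist"]:
    c=bot.calibration(n); print(n,{k:np.array(v).round(4).tolist() for k,v in c.items()})
    cv2.imwrite(f"pics/{n}0.png",bot.grab_frame(n)[:,:,::-1])
E
```

```text
pics
t 0.0
q [-1.2346, 0.3328, -0.0647, 1.4609, 0.0216, 1.3499, -0.0885]
joint_velocities [0.0005, 0.0004, -0.0012, -0.0004, 0.0002, 0.0008, -0.0001]
joint_torque [-0.0008, -62.5436, 0.0488, -39.1615, 0.0161, 0.0095, -0.0]
eef_pos [0.2193, 0.5848, 0.2305]
ee_rot [[-0.9363, 0.3511, -0.0004], [0.3511, 0.9363, -0.0013], [-0.0001, -0.0014, -1.0]]
ft_force [-0.1515, 0.5401, 1.1494]
ft_torque [-0.0155, -0.0117, 0.0224]
grip_width 1.0001
scene {'camera_matrix': [[397.9434, 0.0, 321.845], [0.0, 397.9434, 201.2466], [0.0, 0.0, 1.0]], 'origin': [1.619, 0.0291, 1.0982], 'attitude': [[-0.0588, -0.6518, 0.7561], [0.9981, -0.0244, 0.0565], [-0.0184, 0.758, 0.652]]}
top {'camera_matrix': [[405.2154, 0.0, 320.5637], [0.0, 405.2154, 197.5257], [0.0, 0.0, 1.0]], 'origin': [0.3317, -0.0497, 1.4179], 'attitude': [[-0.0113, 0.9824, -0.1866], [-0.9999, -0.0091, 0.0127], [0.0108, 0.1868, 0.9823]]}
wrist {'camera_matrix': [[344.065, 0.0, 321.2973], [0.0, 344.065, 198.5205], [0.0, 0.0, 1.0]], 'origin': [0.1557, 0.6098, 0.374], 'attitude': [[0.3513, -0.9005, -0.2563], [0.9363, 0.3376, 0.0969], [-0.0007, -0.274, 0.9617]]}
```

View pics/scene0.png

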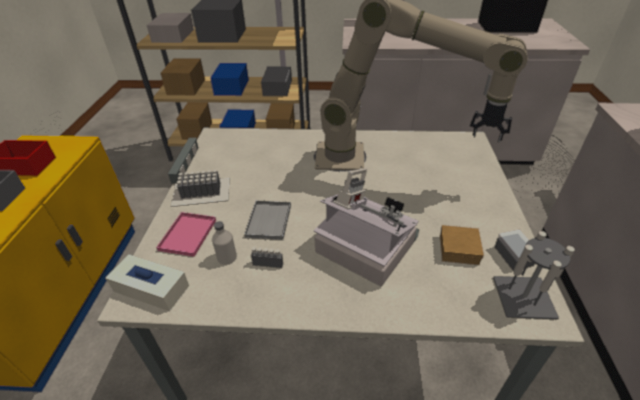

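View pics/top0.png

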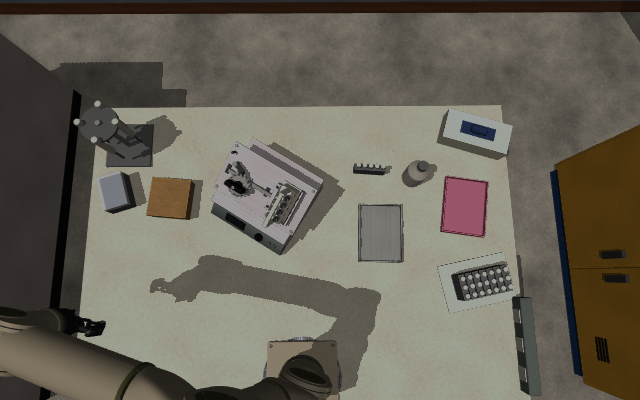

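View pics/wrist0.png

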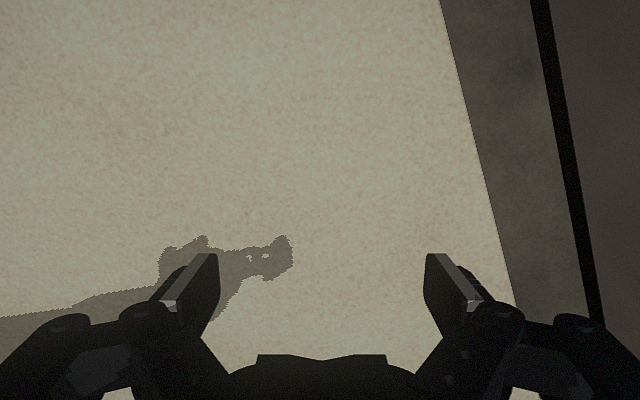

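The steel tray candidates in the top view are the grey tray (380,233), the pink tray (464,206) and the white tray with the other rack (478,280). Grey steel is the one described. The cradle rack is at (285,205), with a decoy rack at (482,280), and the wheel and pawl are at (238,183). I'll check these in close crops.

```bash
python3 - <<'E'
import cv2,numpy as np
a=cv2.imread("pics/top0.png")[125:265,200:340]; cv2.imwrite("pics/top0c.png",cv2.resize(a,None,fx=4.2,fy=4.2,interpolation=cv2.INTER_CUBIC))
a=cv2.imread("pics/scene0.png")[160:290,240:430]; cv2.imwrite("pics/scene0c.png",cv2.resize(a,None,fx=4.2,fy=4.2,interpolation=cv2.INTER_CUBIC))
E
```

```text
(no output)
```

View pics/top0c.png

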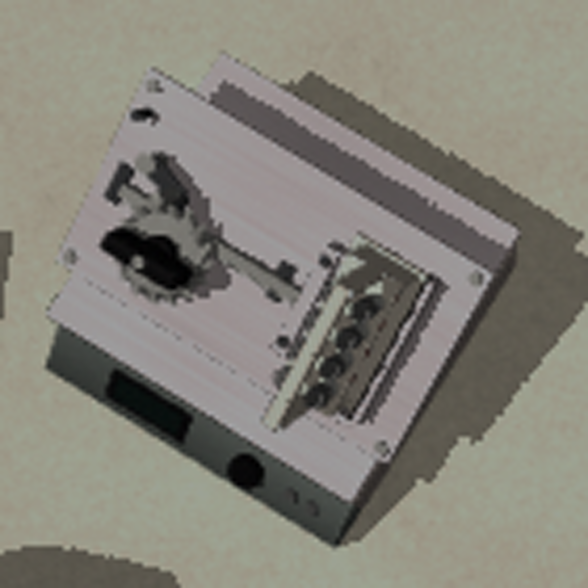

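View pics/scene0c.png

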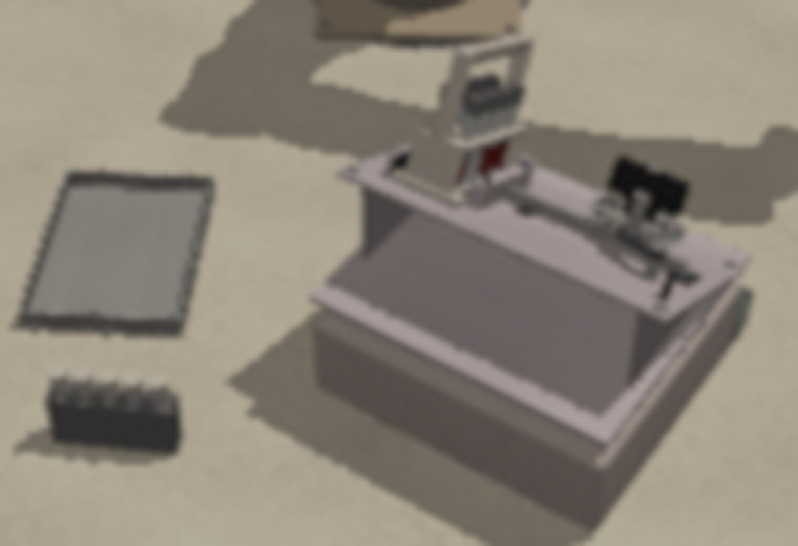

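```bash
cat > h.py <<'E'
from cell import bot
import cv2,numpy as np
from scipy.spatial.transform import Rotation as R
np.set_printoptions(precision=4,suppress=True)
def ray(c,p):
    K=np.array(c["camera_matrix"]);d=np.linalg.solve(K,[p[0],p[1],1.0]);d=np.array(c["attitude"])@(d*[1,-1,-1])
    return np.array(c["origin"]),d/np.linalg.norm(d)
def proj(c,P):
    v=np.array(c["attitude"]).T@(np.array(P)-c["origin"]);K=np.array(c["camera_matrix"]);u=K@(v*[1,-1,-1]);return u[:2]/u[2]
def tri(rays):
    A=np.zeros((3,3));b=np.zeros(3)
    for o,d in rays:
        M=np.eye(3)-np.outer(d,d);A+=M;b+=M@o
    P=np.linalg.solve(A,b);return P,[np.linalg.norm((np.eye(3)-np.outer(d,d))@(P-o)) for o,d in rays]
def plane(r,n,P0):
    o,d=r;return o+d*(np.dot(n,np.array(P0)-o)/np.dot(n,d))
def rel(pos,Rt,grasp=False):
    """rows needed to get TCP to pos, orientation Rt"""
    s=bot.sense();Rc=np.array(s["ee_rot"]);p=np.array(s["eef_pos"])
    return "mm",(Rc.T@(np.array(pos)-p)*1e3).round(1).tolist(),"deg",np.degrees(R.from_matrix(Rc.T@Rt).as_rotvec()).round(2).tolist()
def snap(name,tag):
    c=bot.calibration(name);im=bot.grab_frame(name)[:,:,::-1].copy();cv2.imwrite(f"pics/{tag}.png",im)
    import pickle;pickle.dump(c,open(f"pics/{tag}.pkl","wb"));return c,im
def load(tag):
    import pickle;return pickle.load(open(f"pics/{tag}.pkl","rb"))
E
python3 - <<'E'
from h import *
s,t=bot.calibration("scene"),bot.calibration("top")
f=lambda p:(p[0]/4.2+200,p[1]/4.2+125)
g=lambda p:(p[0]/4.2+240,p[1]/4.2+160)
for n,a,b in [("wing",(148,258),(650,187)),("barlow",(275,425),(458,58)),("barup",(350,285),(525,42))]:
    print(n,tri([ray(t,f(a)),ray(s,g(b))]))
for n,p in [("traycorners",(359,204)),("",(403,204)),("",(403,262)),("",(359,262))]: print(plane(ray(t,p),[0,0,1],[0,0,.022]))
E
```

```text
wing (array([0.5979, 0.1964, 0.2106]), [np.float64(0.00242769904994823), np.float64(0.002427699049948191)])
barlow (array([0.4726, 0.0694, 0.2469]), [np.float64(0.02633184857048357), np.float64(0.02633184857048362)])
barup (array([0.5551, 0.0666, 0.3187]), [np.float64(0.027618055063451132), np.float64(0.02761805506345112)])
[ 0.5726 -0.202   0.022 ]
[ 0.5711 -0.3563  0.022 ]
[ 0.3704 -0.3464  0.022 ]
[ 0.3721 -0.1962  0.022 ]
```

```bash
cat >> h.py <<'E'
def cradle(psi):
    c,s=np.cos(np.radians(25)),np.sin(np.radians(25));p=np.radians(psi)
    x=np.array([c*np.cos(p),c*np.sin(p),s]);z=np.array([-s*np.cos(p),-s*np.sin(p),c]);y=np.cross(z,x)
    return np.column_stack([x,y,z])
def tool(C,a):
    """tool pointing along -cradle z, tool x at angle a deg CCW (about cradle z) from cradle x"""
    a=np.radians(a);x=C@[np.cos(a),np.sin(a),0];z=-C[:,2];return np.column_stack([x,np.cross(z,x),z])
E
python3 - <<'E'
from h import *
C=cradle(-25);print(C)
print(rel([.54,.222,.40],tool(C,90)))
E
```

```text
[[ 0.8214  0.4226 -0.383 ]
 [-0.383   0.9063  0.1786]
 [ 0.4226  0.      0.9063]]
('mm', [-427.7, -227.4, -169.0], 'deg', [-19.08, -20.52, 92.8])
```

```bash
python3 -m creep '{"translation":[[-80,-40,-120],[-160,-80,-169],[-200,-110,-169],[-200,-110,-169],[-200,-110,-169]],"turn":[[-7,-7,31],[-7,-7,31],[-7,-7,31],[-7,-7,31],[-7,-7,31]]}'; python3 - <<'E'
from h import *
C=cradle(-25)
print(rel([.54,.222,.40],tool(C,90)))
E
```

```text
t: 0.57
eef_pos: [0.3258, 0.4615, 0.3598]
ee_rot: [[-0.609, 0.775, 0.17], [0.789, 0.614, 0.027], [-0.084, 0.15, -0.985]]
ft_force: [-0.4, 0.9, 0.3]
grip_width: 0.998
('mm', [-322.7, 24.9, -9.7], 'deg', [-12.06, -14.04, 61.32])
```

```bash
python3 -m creep '{"translation":[[-200,15,-10],[-200,15,-10],[-200,15,-10],[-200,15,-10],[-200,15,-10]],"turn":[[-7,-8,34],[-7,-8,34],[-7,-8,34],[-7,-8,34],[-7,-8,34]]}'; python3 - <<'E'
from h import *
C=cradle(-25)
print(rel([.54,.222,.36],tool(C,90)))
E
```

```text
t: 0.98
eef_pos: [0.46, 0.3118, 0.3882]
ee_rot: [[-0.044, 0.944, 0.326], [0.996, 0.067, -0.06], [-0.078, 0.322, -0.944]]
ft_force: [0.5, 0.2, -0.6]
grip_width: 1.003
('mm', [-90.7, 60.5, 58.1], 'deg', [-4.96, -6.18, 27.17])
```

```bash
python3 -m creep '{"translation":[[-91,60,58],[-91,60,58],[-91,60,58],[-91,60,58],[-91,60,58]],"turn":[[-5,-6,27],[-5,-6,27],[-5,-6,27],[-5,-6,27],[-5,-6,27]]}'; python3 - <<'E'
from h import *
C=cradle(-25)
print(rel([.54,.222,.36],tool(C,90)), bot.sense()["q"])
snap("wrist","w1")
E
```

```text
t: 1.4
eef_pos: [0.5387, 0.2237, 0.3579]
ee_rot: [[0.42, 0.823, 0.382], [0.908, -0.381, -0.177], [-0.0, 0.421, -0.907]]
ft_force: [-0.3, 0.7, -0.8]
grip_width: 1.001
('mm', [-1.0, 2.6, -1.1], 'deg', [-0.08, -0.06, 0.17]) [-0.9679  0.0016  0.2685  1.6467  0.4046  1.3201 -1.1999]
```

View pics/w1.png

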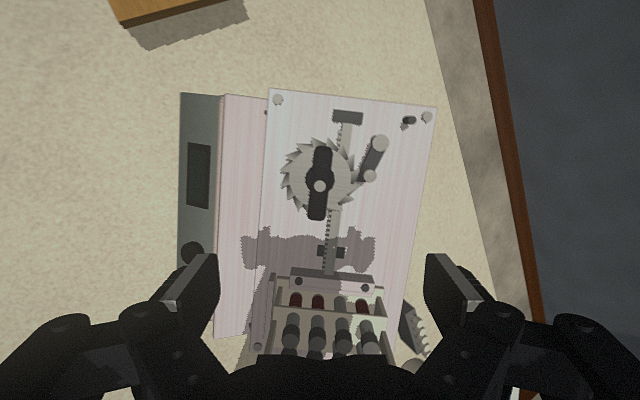

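```bash
python3 - <<'E'
import cv2
a=cv2.imread("pics/w1.png")[80:280,230:450]; cv2.imwrite("pics/w1c.png",cv2.resize(a,None,fx=3,fy=3,interpolation=cv2.INTER_CUBIC))
E
```

```text
(no output)
```

View pics/w1c.png

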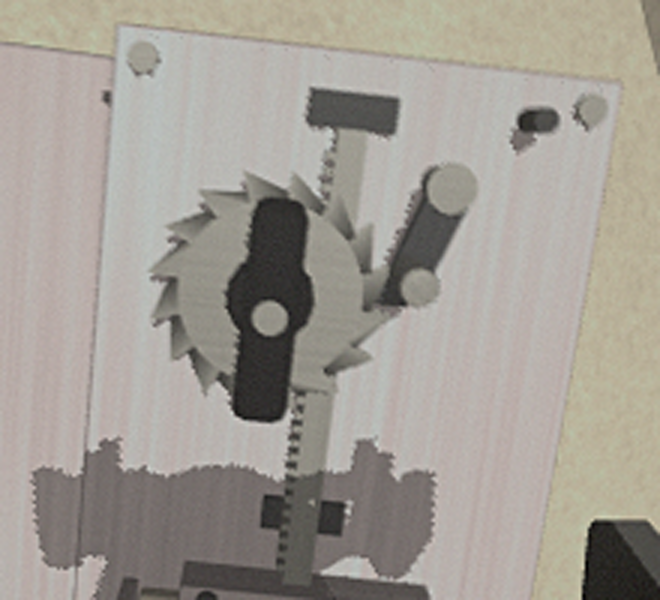

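Reading the crop: the pivot bolt (about 18 mm across) is at full-image (381,143), the finger pin end at (370,176), the wing grip centre at (320,186) and the stop peg at (410,120). That agrees with the description. I'll take a second view for triangulation.

```bash
python3 -m creep '{"translation":[[10,-40,10],[20,-80,20],[20,-100,20],[20,-100,20],[20,-100,20]],"turn":[[0,0,0],[0,0,0],[0,0,0],[0,0,0],[0,0,0]]}'; python3 - <<'E'
from h import *
c,a=snap("wrist","w2")
a=a[80:280,330:550]; cv2.imwrite("pics/w2c.png",cv2.resize(a,None,fx=3,fy=3,interpolation=cv2.INTER_CUBIC))
E
```

```text
t: 1.87
eef_pos: [0.4703, 0.279, 0.2987]
ee_rot: [[0.405, 0.83, 0.384], [0.914, -0.367, -0.172], [-0.002, 0.42, -0.907]]
ft_force: [0.8, -1.0, 1.2]
grip_width: 1.001
```

View pics/w2.png

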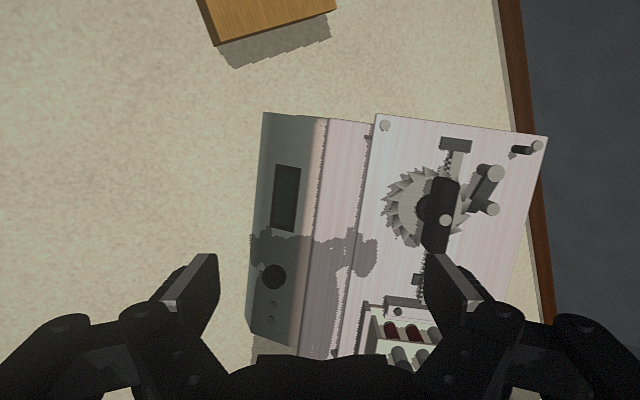

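View pics/w2c.png

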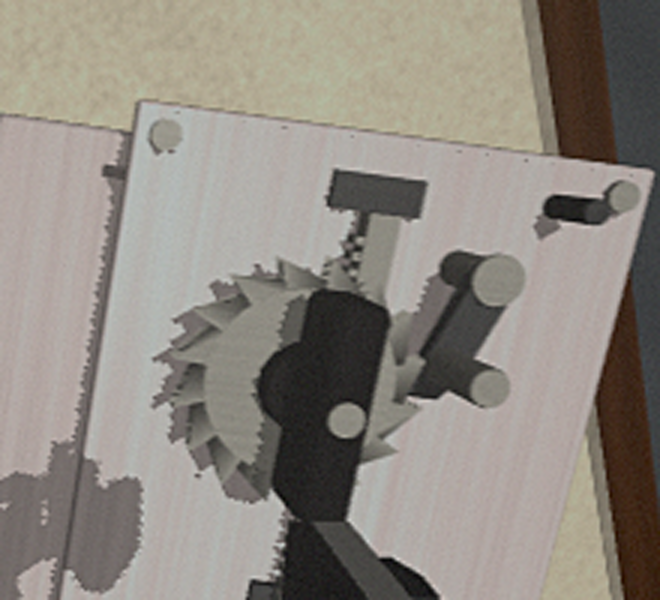

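```bash
python3 - <<'E'
from h import *
c1,c2=load("w1"),load("w2")
f=lambda p:(p[0]/3+230,p[1]/3+80)
g=lambda p:(p[0]/3+330,p[1]/3+80)
t=bot.calibration("top");s=bot.calibration("scene")
P={}
for n,a,b in [("pivot",(452,189),(498,280)),("pinend",(420,287),(490,387)),("wing",(270,318),(346,420)),("scrL",(143,57),(166,135)),("scrR",(592,110),(622,196)),("cornL",(118,25),(138,101)),("cornR",(622,83),(654,170))]:
    P[n],e=tri([ray(c1,f(a)),ray(c2,g(b))]);print(n,P[n],"err mm",np.array(e)*1e3,"top px",proj(t,P[n]),"scene px",proj(s,P[n]))
d=P["cornR"]-P["cornL"];print("corner edge",d,np.linalg.norm(d),np.degrees(np.arcsin(d[2]/np.linalg.norm(d))),np.degrees(np.arctan2(d[1],d[0])))
d=P["scrR"]-P["scrL"];print("scr edge",d,np.linalg.norm(d),np.degrees(np.arcsin(d[2]/np.linalg.norm(d))),np.degrees(np.arctan2(d[1],d[0])))
for psi in(-24,-26,-28):
    C=cradle(psi);print(psi,{k:(C.T@(v-P["cornL"])*1e3).round(1).tolist() for k,v in P.items()})
E
```

```text
pivot [0.6678 0.1995 0.2187] err mm [0.2427 0.2427] top px [233.5166 163.4865] scene px [396.9688 217.0277]
pinend [0.6353 0.1872 0.24  ] err mm [0.213 0.213] top px [235.8858 172.0484] scene px [393.015  205.3056]
wing [0.5925 0.1998 0.2317] err mm [0.2396 0.2396] top px [231.8159 186.6701] scene px [395.5791 198.8378]
scrL [0.614  0.2681 0.1533] err mm [0.1767 0.1767] top px [215.5445 185.4949] scene px [413.8688 220.8307]
scrR [0.7286 0.1965 0.2151] err mm [0.2542 0.2542] top px [235.2928 144.7684] scene px [397.5087 231.1333]
cornL [0.6135 0.2795 0.1445] err mm [0.1719 0.1719] top px [212.6346 186.2945] scene px [416.8695 222.6653]
cornR [0.7403 0.2003 0.2182] err mm [0.4169 0.4169] top px [233.9492 140.8343] scene px [399.202  233.1704]
corner edge [ 0.1269 -0.0792  0.0736] 0.16669750557456434 26.219807077259357 -31.97063225758283
scr edge [ 0.1146 -0.0716  0.0618] 0.14859398901300294 24.591658070293477 -32.02025691499382
-24 {'pivot': [105.8, -51.0, 32.5], 'pinend': [92.4, -75.4, 62.3], 'wing': [48.9, -81.4, 73.4], 'scrL': [8.4, -10.2, 5.8], 'scrR': [155.8, -29.1, 5.3], 'cornL': [0.0, 0.0, 0.0], 'cornR': [165.4, -20.7, 4.2]}
-26 {'pivot': [107.4, -48.1, 31.7], 'pinend': [94.8, -73.4, 61.2], 'wing': [51.5, -80.8, 72.2], 'scrL': [8.7, -10.0, 5.6], 'scrR': [156.6, -24.2, 4.9], 'cornL': [0.0, 0.0, 0.0], 'cornR': [165.9, -15.6, 3.9]}
-28 {'pivot': [108.9, -45.2, 31.0], 'pinend': [97.1, -71.2, 60.1], 'wing': [54.0, -80.2, 71.0], 'scrL': [9.0, -9.8, 5.5], 'scrR': [157.3, -19.3, 4.6], 'cornL': [0.0, 0.0, 0.0], 'cornR': [166.3, -10.4, 3.7]}
```

```bash
python3 - <<'E'
from h import *
c1,c2=load("w1"),load("w2")
f=lambda p:(p[0]/3+230,p[1]/3+80)
g=lambda p:(p[0]/3+330,p[1]/3+80)
C=cradle(-32);P={}
for n,a,b in [("pivot",(452,189),(498,280)),("pinend",(420,287),(490,387)),("wing",(270,318),(346,420)),("scrL",(143,57),(166,135)),("scrR",(592,110),(622,196)),("cornL",(118,25),(138,101)),("cornR",(622,83),(654,170))]:
    P[n],e=tri([ray(c1,f(a)),ray(c2,g(b))])
for k,v in P.items(): print(k,(C.T@(v-P["cornL"])*1e3).round(1))
O=P["cornL"]+C[:,2]*.001
# wing bar ends in w1 on plane of wing top
n=C[:,2]
for q in [(280,200),(258,420),(248,200),(307,200),(233,415),(287,420)]: print("wing",(C.T@(plane(ray(c1,f(q)),n,P["wing"])-P["cornL"])*1e3).round(1))
E
```

```text
pivot [111.5 -39.1  29.8]
pinend [101.5 -66.7  58.1]
wing [ 59.  -78.7  68.7]
scrL [ 9.6 -9.4  5.2]
scrR [158.2  -9.4   4.2]
cornL [0. 0. 0.]
cornR [166.7   0.1   3.5]
wing [ 58.1 -45.5  68.7]
wing [  59.  -108.5   68.7]
wing [ 49.4 -46.4  68.7]
wing [ 65.5 -44.6  68.7]
wing [  51.7 -107.8   68.7]
wing [  67.3 -107.6   68.7]
```

```bash
cat >> h.py <<'E'
C=cradle(-32)
_f=lambda p:(p[0]/3+230,p[1]/3+80)
_g=lambda p:(p[0]/3+330,p[1]/3+80)
O,_=tri([ray(load("w1"),_f((118,25))),ray(load("w2"),_g((138,101)))])
def W(v): return O+C@(np.array(v)/1e3)     # cradle mm -> world
def L(p): return C.T@(np.array(p)-O)*1e3
E
python3 - <<'E'
from h import *
print(rel(W([101.5,-66.7,88]),tool(C,80)), L(bot.sense()["eef_pos"]))
E
```

```text
('mm', [-14.4, 144.3, 102.6], 'deg', [-0.39, -3.32, 17.19]) [-42.9496 -76.4302 191.0029]
```

```bash
python3 -m creep '{"translation":[[-4,40,10],[-8,80,30],[-12,115,55],[-14,144,75],[-14,144,75]],"turn":[[0,-1,6],[0,-2,12],[0,-3,17],[0,-3.3,17.2],[0,-3.3,17.2]]}' -0.4; python3 - <<'E'
from h import *
s=bot.sense();print(rel(W([101.5,-66.7,88]),tool(C,80)), L(s["eef_pos"]),s["grip_width"])
c,a=snap("wrist","w3")
print("pinend px",proj(c,W([101.5,-66.7,58.1])),proj(c,W([111.5,-39.1,29.8])))
E
```

```text
t: 2.33
eef_pos: [0.6192, 0.19, 0.2913]
ee_rot: [[0.665, 0.659, 0.352], [0.743, -0.629, -0.228], [0.071, 0.414, -0.908]]
ft_force: [1.0, -0.8, 0.4]
grip_width: 0.305
('mm', [4.8, -8.8, 22.9], 'deg', [-0.12, 0.43, -0.61]) [109.3944 -72.8575 110.9166] 0.3053996336012258
pinend px [305.2212 214.2949] [313.8286 158.4527]
```

View pics/w3.png

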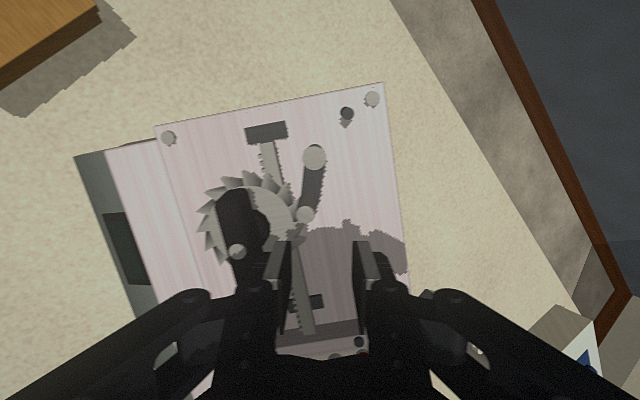

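The picture matches the prediction: pin end at (305,214) and pivot at (314,157). I'll go on to just above the pin, then down.

```bash
python3 -m creep '{"translation":[[4.8,-8.8,22.9],[4.8,-8.8,22.9],[4.8,-8.8,22.9],[4.8,-8.8,22.9]],"turn":[[0,0.4,-0.6],[0,0.4,-0.6],[0,0.4,-0.6],[0,0.4,-0.6]]}'; python3 - <<'E'
from h import *
s=bot.sense();print(rel(W([101.5,-66.7,33]),tool(C,80)), L(s["eef_pos"]),s["grip_width"])
c,a=snap("wrist","w4");cv2.imwrite("pics/w4c.png",cv2.resize(a[100:400,160:460],None,fx=2,fy=2))
E
```

```text
t: 2.72
eef_pos: [0.619, 0.2022, 0.2687]
ee_rot: [[0.649, 0.672, 0.358], [0.757, -0.616, -0.216], [0.076, 0.411, -0.908]]
ft_force: [0.4, 0.4, -0.3]
grip_width: 0.299
('mm', [-3.1, 8.5, 60.2], 'deg', [-0.36, -0.33, 0.41]) [ 93.9208 -62.6296  93.291 ] 0.29889502035597626
```

View pics/w4c.png

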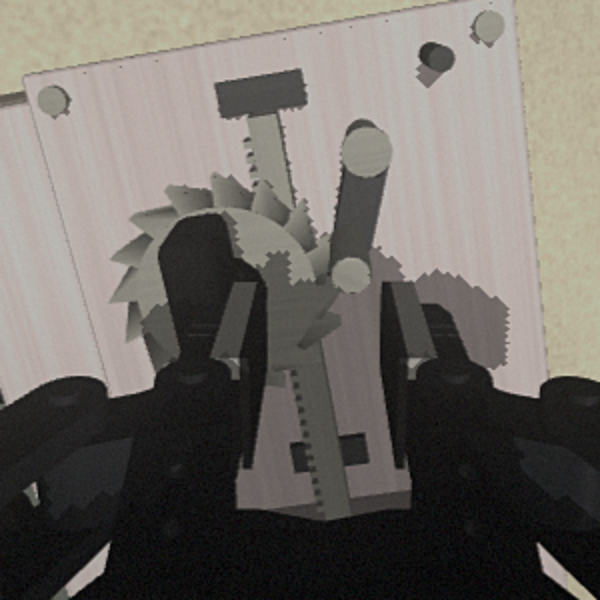

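```bash
python3 -m creep '{"translation":[[0,0,0],[0,0,0]],"turn":[[0,0,0],[0,0,0]]}'; python3 - <<'E'
from h import *
s=bot.sense();print(rel(W([101.5,-66.7,33]),tool(C,80)), L(s["eef_pos"]),s["grip_width"])
E
```

```text
t: 2.93
eef_pos: [0.6192, 0.2022, 0.2685]
ee_rot: [[0.649, 0.671, 0.358], [0.757, -0.617, -0.215], [0.076, 0.411, -0.908]]
ft_force: [-0.3, -0.9, -0.0]
grip_width: 0.302
('mm', [-3.2, 8.5, 59.9], 'deg', [-0.35, -0.36, 0.36]) [ 93.9806 -62.5774  93.0145] 0.30211626741045033
```

```bash
python3 -m creep '{"translation":[[-3.2,8.5,15],[-3.2,8.5,35],[-3.2,8.5,50],[-3.2,8.5,50],[-3.2,8.5,50]],"turn":[[-0.4,-0.4,0.4],[-0.4,-0.4,0.4],[-0.4,-0.4,0.4],[-0.4,-0.4,0.4],[-0.4,-0.4,0.4]]}'; python3 - <<'E'
from h import *
s=bot.sense();print(rel(W([101.5,-66.7,33]),tool(C,80)), L(s["eef_pos"]),s["ft_force"])
c,a=snap("wrist","w5");cv2.imwrite("pics/w5c.png",cv2.resize(a[100:400,160:460],None,fx=2,fy=2))
E
```

```text
t: 3.35
eef_pos: [0.6406, 0.1823, 0.2244]
ee_rot: [[0.658, 0.664, 0.356], [0.75, -0.621, -0.228], [0.07, 0.417, -0.906]]
ft_force: [0.7, 1.0, 0.2]
grip_width: 0.299
('mm', [1.5, -0.1, 7.9], 'deg', [0.05, 0.26, -0.05]) [101.3408 -68.1114  40.9093] [0.6604 0.9672 0.1855]
```

View pics/w5c.png

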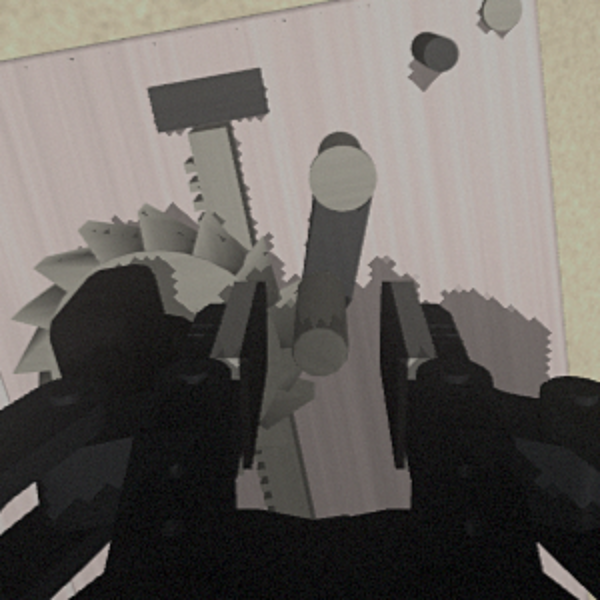

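The pin end, at (320,355) in the crop, sits between the pads and the wing is clear. I'll go down the last 8 mm and close.

```bash
python3 -m creep '{"translation":[[1.5,0,4],[1.5,0,7.5],[1.5,0,7.5]],"turn":[[0,0,0],[0,0,0],[0,0,0]]}'; python3 -m creep '{"translation":[[0,0,0],[0,0,0],[0,0,0],[0,0,0]],"turn":[[0,0,0],[0,0,0],[0,0,0],[0,0,0]]}' -1 25;  python3 - <<'E'
from h import *
s=bot.sense();print(L(s["eef_pos"]),s["ft_force"],s["grip_width"])
E
```

```text
t: 3.65
eef_pos: [0.6443, 0.1829, 0.2184]
ee_rot: [[0.656, 0.664, 0.357], [0.751, -0.62, -0.226], [0.072, 0.417, -0.906]]
ft_force: [-0.4, -1.0, -0.6]
grip_width: 0.303
t: 3.98
eef_pos: [0.6442, 0.183, 0.2188]
ee_rot: [[0.656, 0.664, 0.358], [0.751, -0.62, -0.226], [0.072, 0.417, -0.906]]
ft_force: [-1.4, -1.1, 0.4]
grip_width: 0.13
[101.3966 -65.5751  34.6637] [-1.4259 -1.0654  0.4411] 0.12969862065047366
```

```bash
python3 - <<'E'
from h import *
Rt=np.array(bot.sense()["ee_rot"]);piv=W([111.5,-39.1,34.7]);pin=W([101.4,-66.2,34.7])
for d in (7,14,21,28,35):
    r=R.from_rotvec(C[:,2]*np.radians(d)).as_matrix()
    print(d,(Rt.T@(r@(pin-piv)-(pin-piv))*1e3).round(2))
E
```

```text
7 [-0.43  3.51  0.  ]
14 [-0.42  7.04  0.01]
21 [ 0.02 10.54  0.01]
28 [ 0.88 13.97  0.01]
35 [ 2.15 17.26  0.01]
```

```bash
python3 -m creep '{"translation":[[-0.4,3.5,0],[-0.4,7,0],[0,10.5,0],[0.9,14,0],[2.1,17.2,0]],"turn":[[0,0,-7],[0,0,-14],[0,0,-21],[0,0,-28],[0,0,-35]]}';  python3 - <<'E'
from h import *
s=bot.sense();print(L(s["eef_pos"]),s["ft_force"],s["grip_width"],s["q"])
snap("wrist","w6")
E
```

```text
t: 4.4
eef_pos: [0.6568, 0.1741, 0.2259]
ee_rot: [[0.151, 0.922, 0.357], [0.972, -0.071, -0.225], [-0.182, 0.381, -0.906]]
ft_force: [-2.7, 1.3, -0.8]
grip_width: 0.124
[118.3158 -66.411   34.6318] [-2.6748  1.2774 -0.8231] 0.12423171839062029 [-0.7508  0.2797  0.2816  1.6231  0.3457  1.0516 -0.7478]
```

View pics/w6.png

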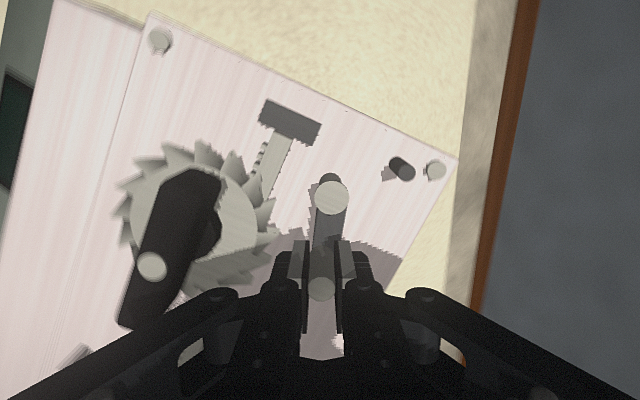

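The pin is held at (320,287), and the pawl now points along the tool, so it is clear of the teeth. I'll carry on round.

```bash
python3 -m creep '{"translation":[[-0.4,3.5,0],[-0.4,7,0],[0,10.5,0],[0.9,14,0],[2.1,17.2,0]],"turn":[[0,0,-7],[0,0,-14],[0,0,-21],[0,0,-28],[0,0,-35]]}'; python3 -m creep '{"translation":[[-0.4,3.5,0],[-0.4,7,0],[0,10.5,0],[0.9,14,0],[2.1,17.2,0]],"turn":[[0,0,-7],[0,0,-14],[0,0,-21],[0,0,-28],[0,0,-35]]}';  python3 - <<'E'
from h import *
s=bot.sense();p=L(s["eef_pos"]);print(p,p[:2]-[111.5,-39.1],s["ft_force"],s["grip_width"],s["q"])
E
```

```text
t: 4.87
eef_pos: [0.6724, 0.1752, 0.2318]
ee_rot: [[-0.403, 0.843, 0.356], [0.838, 0.496, -0.226], [-0.367, 0.208, -0.907]]
ft_force: [-5.7, 1.5, 0.3]
grip_width: 0.122
t: 5.28
eef_pos: [0.6854, 0.1854, 0.2342]
ee_rot: [[-0.814, 0.46, 0.355], [0.402, 0.887, -0.226], [-0.418, -0.042, -0.907]]
ft_force: [-11.7, 1.5, 1.9]
grip_width: 0.125
[138.4043 -41.6781  34.4553] [26.9043 -2.5781] [-11.6503   1.5324   1.8912] 0.1253245675440976 [-0.6105  0.339   0.1275  1.5177  0.377   1.0974  0.466 ]
```

```bash
python3 -m creep '{"translation":[[1.2,3.5,0],[1.4,7,0],[1.8,10.5,0],[2.5,13.5,0],[2.5,13.5,0]],"turn":[[0,0,-7],[0,0,-14],[0,0,-21],[0,0,-27],[0,0,-27]]}';  python3 - <<'E'
from h import *
s=bot.sense();p=L(s["eef_pos"]);print(p,p[:2]-[111.5,-39.1],s["ft_force"],s["grip_width"],s["q"])
snap("wrist","w7")
E
```

```text
t: 5.7
eef_pos: [0.6902, 0.1973, 0.2332]
ee_rot: [[-0.934, 0.04, 0.355], [-0.045, 0.973, -0.228], [-0.355, -0.229, -0.907]]
ft_force: [-8.8, -3.1, 5.5]
grip_width: 0.126
[135.9967 -29.0919  34.4482] [24.4967 10.0081] [-8.7917 -3.0664  5.4991] 0.12583865571617425 [-0.572   0.36    0.0625  1.4894  0.4041  1.114   0.9099]
```

View pics/w7.png

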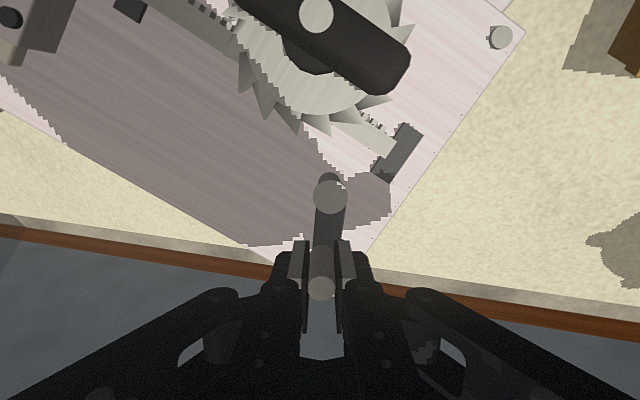

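```bash
python3 -m creep '{"translation":[[0,0,0],[0,0,0],[0,0,0]],"turn":[[0,0,0],[0,0,0],[0,0,0]]}' -0.5;  python3 - <<'E'
from h import *
s=bot.sense();p=L(s["eef_pos"]);print(p,s["ft_force"],s["grip_width"])
snap("wrist","w8")
E
```

```text
t: 6.0
eef_pos: [0.6912, 0.1977, 0.2334]
ee_rot: [[-0.933, 0.045, 0.358], [-0.04, 0.973, -0.226], [-0.358, -0.225, -0.906]]
ft_force: [-0.5, 0.3, -1.2]
grip_width: 0.251
[136.6145 -28.1647  34.3538] [-0.5483  0.2761 -1.1658] 0.25136271222106216
```

View pics/w8.png

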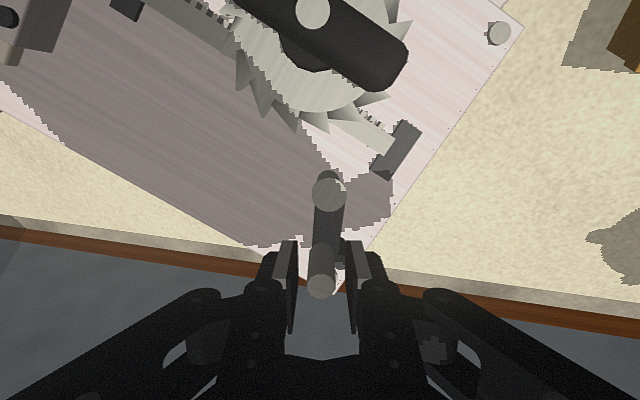

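The pin is released and stays thrown over at (320,287), leaning against its stop. Next I'll withdraw and go to the wing grip.

```bash
python3 -m creep '{"translation":[[0,0,-20],[0,0,-50],[0,0,-75],[0,0,-75],[0,0,-75]],"turn":[[0,0,0],[0,0,0],[0,0,0],[0,0,5],[0,0,12]]}' - 60; python3 -m creep '{"translation":[[0,0,0],[0,0,0],[0,0,0],[0,0,0],[0,0,0]],"turn":[[0,0,7],[0,0,14],[0,0,21],[0,0,28],[0,0,35]]}' -0.1; python3 -m creep '{"translation":[[0,0,0],[0,0,0],[0,0,0],[0,0,0],[0,0,0]],"turn":[[0,0,7],[0,0,14],[0,0,21],[0,0,28],[0,0,35]]}' ; python3 - <<'E'
from h import *
s=bot.sense();print(rel(W([58.8,-77.8,110]),tool(C,92)), L(s["eef_pos"]),s["grip_width"],s["q"])
E
```

```text
t: 6.47
eef_pos: [0.6646, 0.2157, 0.3036]
ee_rot: [[-0.902, 0.239, 0.36], [0.165, 0.961, -0.224], [-0.4, -0.142, -0.906]]
ft_force: [0.7, 0.2, -1.6]
grip_width: 0.256
t: 6.88
eef_pos: [0.6644, 0.2146, 0.3013]
ee_rot: [[-0.6, 0.716, 0.358], [0.688, 0.689, -0.226], [-0.408, 0.111, -0.906]]
ft_force: [0.1, 0.5, -0.3]
grip_width: 0.448
t: 7.3
eef_pos: [0.6644, 0.2147, 0.3013]
ee_rot: [[-0.081, 0.93, 0.358], [0.959, 0.17, -0.226], [-0.271, 0.325, -0.906]]
ft_force: [-0.1, -0.2, 0.5]
grip_width: 0.448
('mm', [11.2, -91.7, -0.6], 'deg', [-0.02, 0.12, 37.58]) [136.5598 -28.0157 109.3594] 0.44781208186145616 [-0.7357  0.2925  0.2111  1.4426  0.3478  1.2273 -0.4952]
```

```bash
python3 -m creep '{"translation":[[4,-35,0],[8,-70,0],[11,-92,0],[11,-92,0],[11,-92,0]],"turn":[[0,0,7],[0,0,14],[0,0,21],[0,0,28],[0,0,35]]}'; python3 -m creep '{"translation":[[0,0,0],[0,0,0]],"turn":[[0,0,2.5],[0,0,2.5]]}'; python3 - <<'E'
from h import *
s=bot.sense();print(rel(W([58.8,-77.8,43]),tool(C,92)), L(s["eef_pos"]),s["grip_width"],s["q"])
snap("wrist","w9")
E
```

```text
t: 7.72
eef_pos: [0.5766, 0.2093, 0.2684]
ee_rot: [[0.466, 0.809, 0.357], [0.884, -0.41, -0.225], [-0.036, 0.421, -0.906]]
ft_force: [-0.3, 0.0, 1.0]
grip_width: 0.454
t: 7.88
eef_pos: [0.5778, 0.209, 0.2688]
ee_rot: [[0.499, 0.789, 0.358], [0.866, -0.446, -0.226], [-0.019, 0.423, -0.906]]
ft_force: [-0.3, -0.1, -0.5]
grip_width: 0.451
('mm', [1.0, -0.2, 66.7], 'deg', [0.02, 0.1, 0.31]) [ 58.9806 -78.7    109.6662] 0.4507388236218445 [-0.8554  0.1319  0.2295  1.6983  0.407   1.1764 -1.2809]
```

View pics/w9.png

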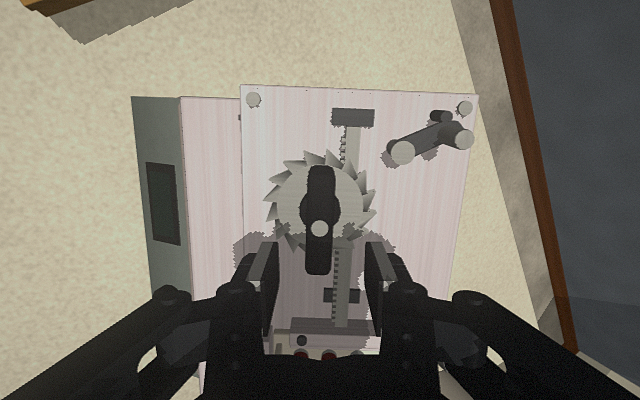

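The pawl lies thrown over, with its pin at (460,139) against the peg at (440,116). The wing is centred between the pads at (320,228), so I'll go down onto it.

```bash
python3 -m creep '{"translation":[[1,0,25],[1,0,45],[1,0,62],[1,0,66],[1,0,66]],"turn":[[0,0,0],[0,0,0],[0,0,0],[0,0,0],[0,0,0]]}'; python3 -m creep '{"translation":[[0,0,0],[0,0,0],[0,0,0],[0,0,0],[0,0,0]],"turn":[[0,0,0],[0,0,0],[0,0,0],[0,0,0],[0,0,0]]}' -1 60; python3 - <<'E'
from h import *
s=bot.sense();print(L(s["eef_pos"]),s["grip_width"]*85,s["ft_force"],s["ft_torque"])
E
```

```text
t: 8.35
eef_pos: [0.6017, 0.1941, 0.2077]
ee_rot: [[0.497, 0.792, 0.356], [0.867, -0.442, -0.228], [-0.023, 0.422, -0.906]]
ft_force: [-1.0, 1.0, 0.6]
grip_width: 0.45
t: 8.77
eef_pos: [0.601, 0.1962, 0.2097]
ee_rot: [[0.496, 0.792, 0.357], [0.868, -0.442, -0.224], [-0.02, 0.421, -0.907]]
ft_force: [-6.6, 0.4, 1.6]
grip_width: 0.174
[ 57.9671 -77.2864  44.8937] 14.765571236720568 [-6.5913  0.3544  1.6275] [ 0.1914  1.4753 -0.2387]
```

```bash
python3 -m creep '{"translation":[[0,0,0],[0,0,0],[0,0,0],[0,0,0],[0,0,0]],"turn":[[0,0,-6],[0,0,-12],[0,0,-18],[0,0,-24],[0,0,-30]]}'; python3 - <<'E'
from h import *
s=bot.sense();print(L(s["eef_pos"]),s["grip_width"]*85,s["ft_force"],s["ft_torque"])
E
python3 -m creep '{"translation":[[0,0,0],[0,0,0],[0,0,0],[0,0,0],[0,0,0]],"turn":[[0,0,-6],[0,0,-12],[0,0,-18],[0,0,-24],[0,0,-30]]}'; python3 - <<'E'
from h import *
s=bot.sense();print(L(s["eef_pos"]),s["grip_width"]*85,s["ft_force"],s["ft_torque"],s["q"])
snap("wrist","w10")
E
```

```text
t: 9.18
eef_pos: [0.5998, 0.1965, 0.2091]
ee_rot: [[0.028, 0.934, 0.355], [0.973, 0.056, -0.225], [-0.23, 0.352, -0.907]]
ft_force: [-15.8, 1.7, 4.6]
grip_width: 0.174
[ 56.6386 -77.6629  44.8471] 14.748635929265026 [-15.8305   1.6832   4.6086] [ 0.3865  2.7998 -0.756 ]
t: 9.6
eef_pos: [0.5985, 0.1962, 0.2086]
ee_rot: [[-0.443, 0.824, 0.353], [0.814, 0.534, -0.226], [-0.375, 0.187, -0.908]]
ft_force: [-23.1, -0.9, 7.7]
grip_width: 0.175
[ 55.6366 -78.6045  44.8292] 14.832538011524933 [-23.0781  -0.8594   7.6645] [-0.1773  4.2336 -1.2816] [-0.7352  0.203   0.1496  1.7424  0.4212  1.0578 -0.2365]
```

View pics/w10.png

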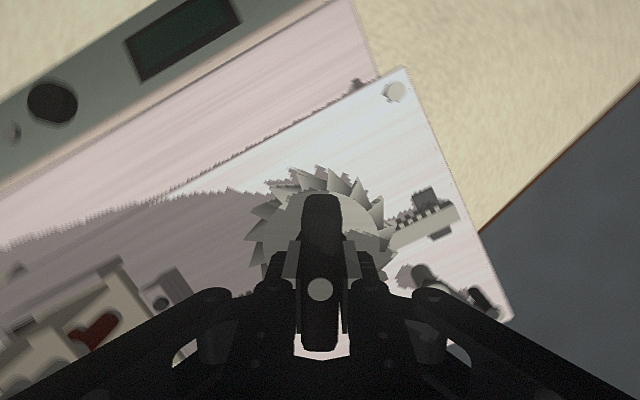

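```bash
python3 -m creep '{"translation":[[0.8,-2.7,-1.5],[0.8,-2.7,-1.5],[0.8,-2.7,-1.5]],"turn":[[0,0,0],[0,0,0],[0,0,0]]}'; python3 - <<'E'
from h import *
s=bot.sense();print(L(s["eef_pos"]),s["grip_width"]*85,C.T@s["ft_force"],s["ft_torque"])
E
```

```text
t: 9.9
eef_pos: [0.598, 0.1962, 0.2088]
ee_rot: [[-0.438, 0.825, 0.357], [0.817, 0.531, -0.224], [-0.374, 0.194, -0.907]]
ft_force: [3.8, 4.3, -12.3]
grip_width: 0.169
[ 55.3243 -78.8529  45.1006] 14.368891986626616 [ -4.2993   5.6568 -11.5163] [1.5267 0.6202 0.5209]
```

```bash
python3 -m creep '{"translation":[[0,0,0.6],[0,0,0.6],[0,0,0.6],[0,0,0.6],[0,0,0.6]],"turn":[[0,0,-6],[0,0,-12],[0,0,-18],[0,0,-20],[0,0,-20]]}'; python3 - <<'E'
from h import *
s=bot.sense();print(L(s["eef_pos"]),s["grip_width"]*85,C.T@s["ft_force"],s["ft_torque"])
Rt=np.array(s["ee_rot"]);x=C.T@Rt[:,0];print("a",np.degrees(np.arctan2(x[1],x[0])))
E
```

```text
t: 10.32
eef_pos: [0.5974, 0.1956, 0.2086]
ee_rot: [[-0.695, 0.626, 0.355], [0.586, 0.778, -0.224], [-0.417, 0.052, -0.907]]
ft_force: [-6.7, 3.0, -2.8]
grip_width: 0.174
[ 55.0815 -79.6873  45.0207] 14.747687337096998 [-7.7486 -1.0108  0.5362] [ 1.3356  1.6844 -1.328 ]
a 172.57983332088247
```

Tool x is now at 172.6° and began at about 92°, so the wheel has turned about 80.5° and is at its end stop. I'll release and look.

```bash
python3 -m creep '{"translation":[[0,0,0],[0,0,0],[0,0,0],[0,0,0]],"turn":[[0,0,0],[0,0,0],[0,0,0],[0,0,0]]}' -0.1; python3 -m creep '{"translation":[[0,0,-30],[0,0,-70],[0,0,-110],[0,0,-150],[0,0,-150]],"turn":[[0,0,0],[0,0,0],[0,0,0],[0,0,0],[0,0,0]]}'; python3 - <<'E'
from h import *
s=bot.sense();print(L(s["eef_pos"]),s["q"])
snap("wrist","w11")
E
```

```text
t: 10.65
eef_pos: [0.5994, 0.1944, 0.2096]
ee_rot: [[-0.692, 0.627, 0.359], [0.587, 0.777, -0.226], [-0.42, 0.055, -0.906]]
ft_force: [0.3, -0.1, -0.3]
grip_width: 0.451
t: 11.07
eef_pos: [0.5451, 0.2321, 0.3533]
ee_rot: [[-0.691, 0.623, 0.366], [0.588, 0.779, -0.217], [-0.421, 0.065, -0.905]]
ft_force: [-0.1, -0.0, 1.2]
grip_width: 0.45
[ 58.475  -76.4391 203.1224] [-0.7858  0.0627  0.0703  1.595   0.422   1.3574  0.1018]
```

View pics/w11.png

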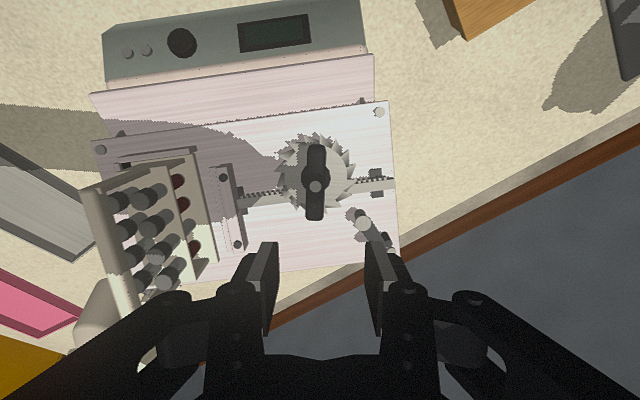

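```bash
python3 - <<'E'
from h import *
t=bot.calibration("top")
f=lambda p:(p[0]/4.2+200,p[1]/4.2+125)
for q in [(272,422),(346,290)]: print(L(plane(ray(t,f(q)),C[:,2],W([0,0,125]))))
c=load("w11")
for q in [(88,190),(120,335)]: print(L(plane(ray(c,q),C[:,2],W([0,0,125]))))
print(rel(W([75,-215,245]),tool(C,180)))
E
```

```text
[  32.2351 -232.558   125.    ]
[ 139.5305 -234.4705  125.    ]
[  26.9087 -225.268   125.    ]
[ 138.4719 -237.1907  125.    ]
('mm', [-35.0, -133.8, -46.5], 'deg', [0.36, 0.13, -7.57])
```

```bash
python3 - <<'E'
from h import *
print(rel(W([105,-233,245]),tool(C,180)))
E
python3 -m creep '{"translation":[[-10,-25,-20],[-25,-60,-40],[-45,-95,-45],[-65,-130,-46],[-66,-150,-46]],"turn":[[0,0,-2],[0,0,-5],[0.4,0,-7.6],[0.4,0,-7.6],[0.4,0,-7.6]]}' 1; python3 -m creep '{"translation":[[0,0,0],[0,0,0]],"turn":[[0,0,0],[0,0,0]]}' 1;python3 - <<'E'
from h import *
s=bot.sense();print(rel(W([105,-233,245]),tool(C,180)),s["q"],L(s["eef_pos"]))
c,a=snap("wrist","w12")
E
```

```text
('mm', [-67.1, -147.7, -46.6], 'deg', [0.36, 0.13, -7.57])
t: 11.53
eef_pos: [0.4811, 0.0777, 0.4077]
ee_rot: [[-0.766, 0.537, 0.354], [0.484, 0.844, -0.233], [-0.424, -0.007, -0.906]]
ft_force: [-0.5, -1.3, 1.1]
grip_width: 1.004
t: 11.7
eef_pos: [0.4805, 0.0821, 0.406]
ee_rot: [[-0.768, 0.534, 0.353], [0.481, 0.846, -0.231], [-0.422, -0.008, -0.906]]
ft_force: [0.8, 1.1, -0.7]
grip_width: 0.998
('mm', [-1.9, 4.8, -4.6], 'deg', [-0.51, -0.01, -0.05]) [-0.7092 -0.234   0.1373  1.7557  0.432   1.4421  0.4188] [ 103.1195 -237.858   240.4238]
```

View pics/w12.png

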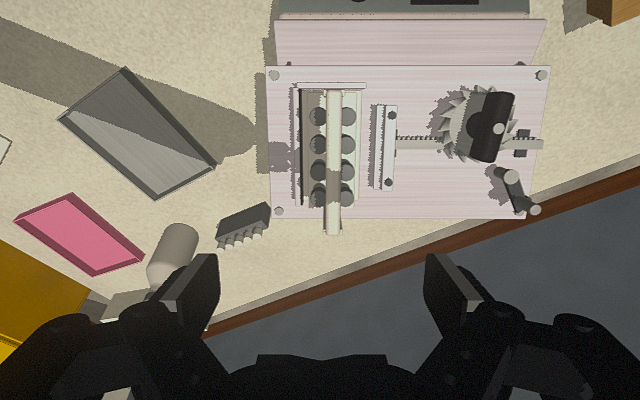

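```bash
python3 - <<'E'
from h import *
c=load("w12");a=cv2.imread("pics/w12.png")
cv2.imwrite("pics/w12c.png",cv2.resize(a[70:250,260:420],None,fx=4,fy=4,interpolation=cv2.INTER_CUBIC)[:600])
cv2.imwrite("pics/w12t.png",cv2.resize(a[60:210,40:230],None,fx=4,fy=4,interpolation=cv2.INTER_CUBIC))
for h in (120,125,130):
    print(h,[L(plane(ray(c,q),C[:,2],W([0,0,h]))).round(1).tolist() for q in [(334,90),(333,236)]])
E
```

```text
120 [[27.5, -228.5, 120.0], [141.9, -228.3, 120.0]]
125 [[27.6, -228.6, 125.0], [139.9, -228.4, 125.0]]
130 [[27.7, -228.7, 130.0], [137.9, -228.6, 130.0]]
```

View pics/w12c.png

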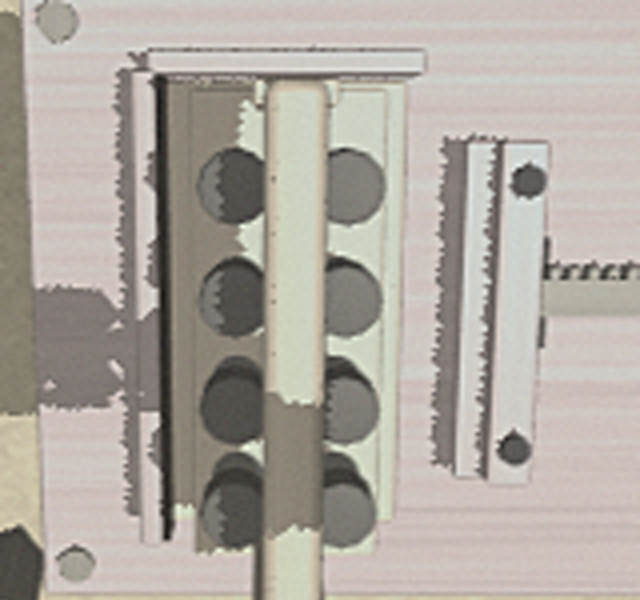

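View pics/w12t.png

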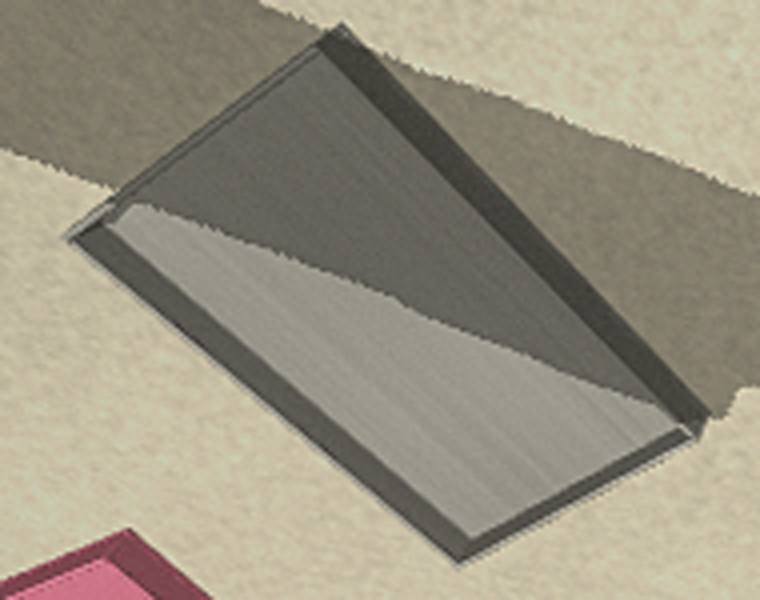

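The bar's ends in the wrist view are at (334,90) and (333,236), which gives 114 mm, as stated. The jaw at (385,145) is well clear of the rack foot. I'll approach the bar.

```bash
python3 - <<'E'
from h import *
print(rel(W([84.3,-228.5,160]),tool(C,180)))
c=load("w12");t=bot.calibration("top")
print([plane(ray(c,(q[0]/4+40,q[1]/4+60)),[0,0,1],[0,0,.022]).round(4).tolist() for q in [(340,28),(70,235),(460,562),(702,428)]])
E
```

```text
('mm', [18.2, 9.1, 80.2], 'deg', [-0.53, -0.02, 0.07])
[[0.3783, -0.1818, 0.022], [0.374, -0.3397, 0.022], [0.5698, -0.3463, 0.022], [0.5732, -0.195, 0.022]]
```

```bash
python3 -m creep '{"translation":[[18,9,20],[18,9,50],[18,9,80],[18,9,80],[18,9,80]],"turn":[[-0.5,0,0],[-0.5,0,0],[-0.5,0,0],[-0.5,0,0],[-0.5,0,0]]}' 0.4 60; python3 - <<'E'
from h import *
s=bot.sense();print(rel(W([84.3,-228.5,101]),tool(C,180)),s["q"],L(s["eef_pos"]))
c,a=snap("wrist","w13")
E
```

```text
t: 12.17
eef_pos: [0.4995, 0.0813, 0.3244]
ee_rot: [[-0.771, 0.529, 0.355], [0.478, 0.849, -0.226], [-0.421, -0.005, -0.907]]
ft_force: [-0.0, 0.8, 0.5]
grip_width: 0.701
('mm', [-0.7, 0.2, 58.5], 'deg', [-0.22, -0.09, 0.17]) [-0.6978 -0.1902  0.163   1.8865  0.4376  1.2642  0.3836] [  83.6962 -228.5091  159.4554]
```

View pics/w13.png

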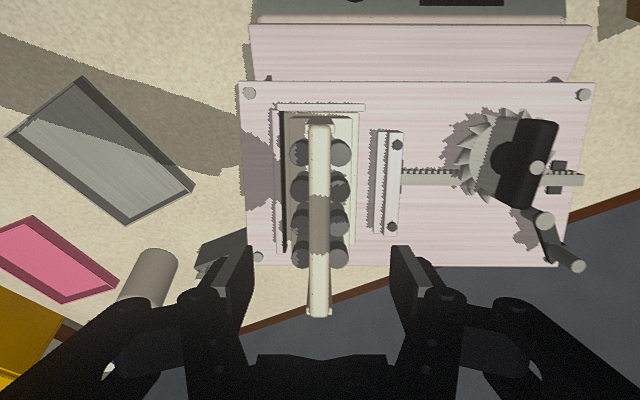

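The bar is centred at column 320 between the pads, so I'll descend and close.

```bash
python3 -m creep '{"translation":[[-0.5,0,20],[-0.5,0,40],[-0.5,0,56],[-0.5,0,58],[-0.5,0,58]],"turn":[[0,0,0],[0,0,0],[0,0,0],[0,0,0],[0,0,0]]}';  python3 -m creep '{"translation":[[0,0,0],[0,0,0],[0,0,0],[0,0,0],[0,0,0]],"turn":[[0,0,0],[0,0,0],[0,0,0],[0,0,0],[0,0,0]]}' -1 80; python3 - <<'E'
from h import *
s=bot.sense();print(s["q"],L(s["eef_pos"]),s["grip_width"]*85,C.T@s["ft_force"])
c,a=snap("wrist","w14")
E
```

```text
t: 12.63
eef_pos: [0.5211, 0.0684, 0.2743]
ee_rot: [[-0.769, 0.529, 0.358], [0.479, 0.849, -0.224], [-0.423, -0.001, -0.906]]
ft_force: [0.1, 0.1, 0.7]
grip_width: 0.703
t: 13.05
eef_pos: [0.5209, 0.0678, 0.2745]
ee_rot: [[-0.769, 0.529, 0.359], [0.48, 0.848, -0.224], [-0.423, -0.0, -0.906]]
ft_force: [-6.0, -1.0, 6.8]
grip_width: 0.12
[-0.6772 -0.1379  0.2018  1.9462  0.443   1.1345  0.3891] [  85.4774 -228.5735  103.6201] 10.173300769065536 [-1.2147 -4.0479  8.068 ]
```

View pics/w14.png

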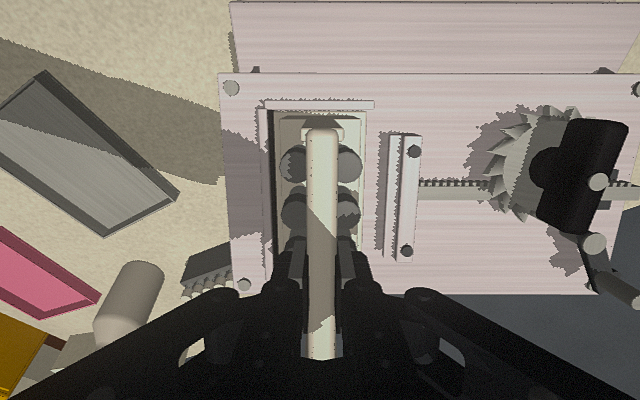

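```bash
python3 -m creep '{"translation":[[0,0,-4],[0,0,-12],[0,0,-24],[0,0,-40],[0,0,-60]],"turn":[[0,0,0],[0,0,0],[0,0,0],[0,0,0],[0,0,0]]}'; python3 -m creep '{"translation":[[0,0,-15],[0,0,-20],[0,0,-20]],"turn":[[0,0,0],[0,0,0],[0,0,0]]}'; python3 - <<'E'
from h import *
s=bot.sense();print(s["q"],L(s["eef_pos"]),s["grip_width"]*85,s["ft_force"],s["ft_torque"])
c,a=snap("wrist","w15")
E
```

```text
t: 13.52
eef_pos: [0.4985, 0.0811, 0.3279]
ee_rot: [[-0.77, 0.529, 0.356], [0.479, 0.848, -0.225], [-0.421, -0.003, -0.907]]
ft_force: [0.3, 0.5, -3.4]
grip_width: 0.116
t: 13.77
eef_pos: [0.4923, 0.0864, 0.3473]
ee_rot: [[-0.769, 0.528, 0.36], [0.479, 0.849, -0.223], [-0.423, 0.001, -0.906]]
ft_force: [1.2, -0.4, -3.4]
grip_width: 0.12
[-0.7059 -0.2104  0.1496  1.8567  0.4354  1.3124  0.3831] [  85.3594 -227.9982  183.9788] 10.2167261988038 [ 1.231  -0.4212 -3.3542] [0.3912 0.7197 0.0192]
```

View pics/w15.png

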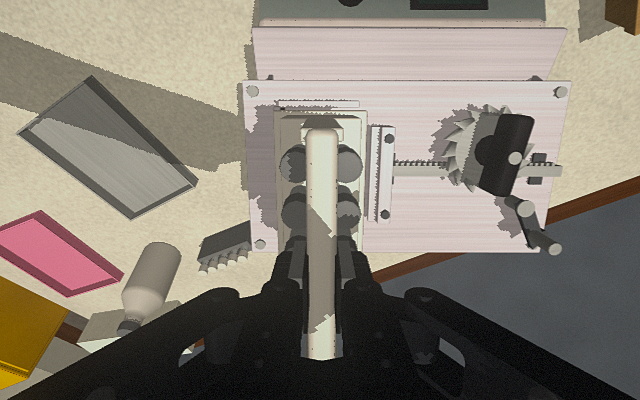

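The rack is out, with 3.4 N on the wrist. Now the transfer to the tray.

```bash
cat >> h.py <<'E'
def down(az):
    a=np.radians(az);x=np.array([np.cos(a),np.sin(a),0]);z=np.array([0,0,-1.]);return np.column_stack([x,np.cross(z,x),z])
E
python3 - <<'E'
from h import *
print(rel([.472,-.271,.30],down(177)))
E
```

```text
('mm', [-135.9, -313.6, 114.4], 'deg', [-6.34, 24.45, -28.45])
```

```bash
python3 -m creep '{"translation":[[-10,-25,-5],[-20,-50,-8],[-32,-80,-5],[-45,-110,5],[-58,-140,15]],"turn":[[0,0,0],[-1,3,-4],[-2,7,-9],[-3,11,-13],[-4,14,-17]]}'; python3 - <<'E'
from h import *
s=bot.sense();print(s["ft_force"],s["grip_width"],s["q"])
print(rel([.472,-.271,.30],down(177)))
E
```

```text
t: 14.23
eef_pos: [0.4683, -0.0614, 0.3571]
ee_rot: [[-0.95, 0.257, 0.176], [0.248, 0.966, -0.073], [-0.189, -0.025, -0.982]]
ft_force: [1.3, -1.0, -3.3]
grip_width: 0.117
[ 1.3103 -1.0431 -3.3185] 0.11667476014406351 [-0.6579 -0.2661  0.5153  1.7915  0.2305  1.419   1.1495]
('mm', [-44.8, -200.1, 71.9], 'deg', [-2.57, 10.71, -11.74])
```

```bash
python3 -m creep '{"translation":[[-9,-35,14],[-18,-70,25],[-27,-110,40],[-35,-150,55],[-42,-185,67]],"turn":[[-1,4,-4],[-2,7,-8],[-2.6,10,-11],[-2.6,10.5,-11.5],[-2.6,10.5,-11.5]]}';python3 -m creep '{"translation":[[0,0,0],[0,0,0],[0,0,0]],"turn":[[0,0,0],[0,0,0],[0,0,0]]}'; python3 - <<'E'
from h import *
s=bot.sense();print(s["ft_force"],s["grip_width"],s["q"])
print(rel([.472,-.271,.20],down(177)))
snap("wrist","w16");_,a=snap("top","t1");cv2.imwrite("pics/t1c.png",cv2.resize(a[160:290,310:460],None,fx=4,fy=4))
_,a=snap("scene","s1");cv2.imwrite("pics/s1c.png",cv2.resize(a[130:280,210:410],None,fx=4,fy=4))
E
```

```text
t: 14.65
eef_pos: [0.4723, -0.2398, 0.3078]
ee_rot: [[-0.998, 0.058, 0.004], [0.058, 0.998, -0.003], [-0.004, -0.003, -1.0]]
ft_force: [1.2, 0.5, -3.1]
grip_width: 0.118
t: 14.9
eef_pos: [0.4719, -0.2382, 0.308]
ee_rot: [[-0.998, 0.061, 0.004], [0.061, 0.998, -0.002], [-0.004, -0.002, -1.0]]
ft_force: [0.1, 1.4, -1.9]
grip_width: 0.12
[ 0.1476  1.4264 -1.9307] 0.12021545051220515 [-0.5164  0.0875  0.9706  1.6354 -0.0724  1.4524  1.9699]
('mm', [-1.6, -32.5, 108.1], 'deg', [-0.12, 0.24, -0.52])
```

View pics/w16.png

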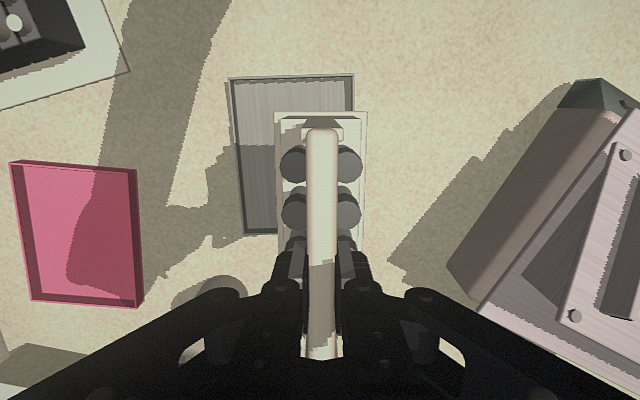

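View pics/s1c.png

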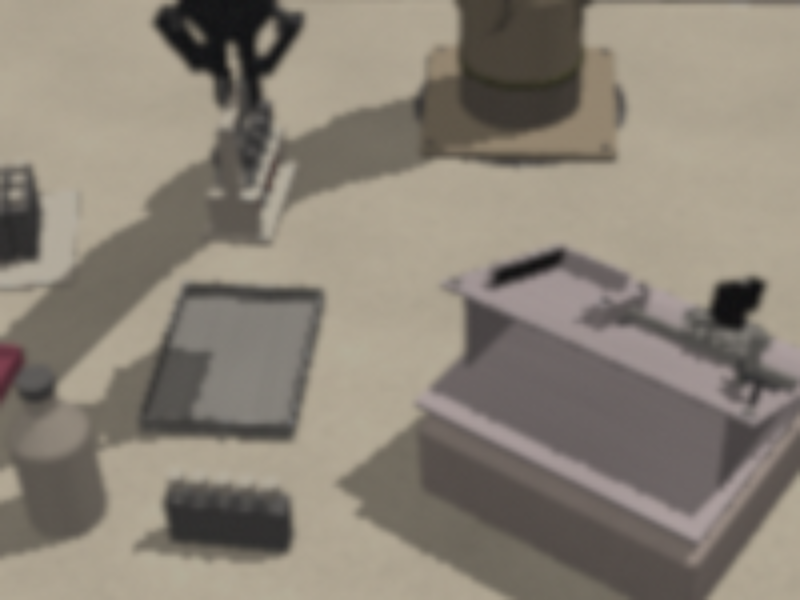

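```bash
python3 - <<'E'
from h import *
c=load("w16")
for q in [(229,77),(353,75),(243,234)]: print(plane(ray(c,q),[0,0,1],[0,0,.022]))
E
```

```text
[ 0.3718 -0.341   0.022 ]
[ 0.3786 -0.1951  0.022 ]
[ 0.5703 -0.3493  0.022 ]
```

The tray centre comes out at (0.4745,-0.272), agreeing with the earlier fixes. I'll move over it and lower.

```bash
python3 -m creep '{"translation":[[-1,-12,20],[-2,-25,50],[-2,-33,85],[-2,-33,115],[-2,-33,140]],"turn":[[0,0.2,0],[0,0.2,0],[0,0.2,0],[0,0.2,0],[0,0.2,0]]}';python3 -m creep '{"translation":[[0,0,15],[0,0,25],[0,0,30],[0,0,30],[0,0,30]],"turn":[[0,0,0],[0,0,0],[0,0,0],[0,0,0],[0,0,0]]}'; python3 - <<'E'
from h import *
s=bot.sense();print(s["ft_force"],s["eef_pos"])
print(rel([.4735,-.271,.115],down(177)))
snap("wrist","w17")
_,a=snap("scene","s2");cv2.imwrite("pics/s2c.png",cv2.resize(a[160:280,210:350],None,fx=5,fy=5,interpolation=cv2.INTER_CUBIC))
E
```

```text
t: 15.47
eef_pos: [0.4728, -0.2706, 0.167]
ee_rot: [[-0.998, 0.059, 0.002], [0.059, 0.998, -0.001], [-0.002, -0.001, -1.0]]
ft_force: [0.7, 1.1, -2.1]
grip_width: 0.117
t: 15.88
eef_pos: [0.4738, -0.2714, 0.1399]
ee_rot: [[-0.998, 0.06, 0.004], [0.06, 0.998, -0.002], [-0.004, -0.002, -1.0]]
ft_force: [-0.4, 0.4, -4.0]
grip_width: 0.12
[-0.411   0.4209 -4.0328] [ 0.4738 -0.2714  0.1399]
('mm', [0.4, 0.4, 24.9], 'deg', [-0.09, 0.21, -0.42])
```

View pics/w17.png

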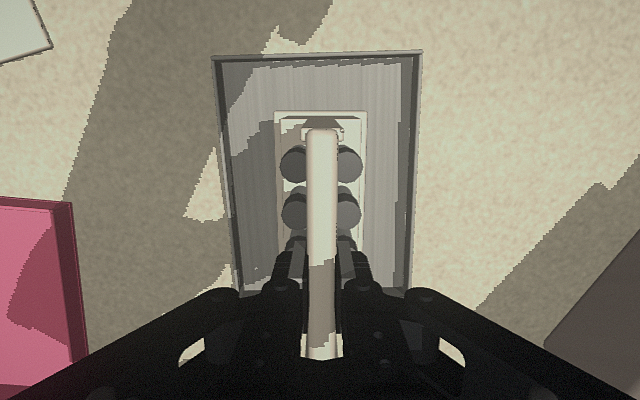

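View pics/s2c.png

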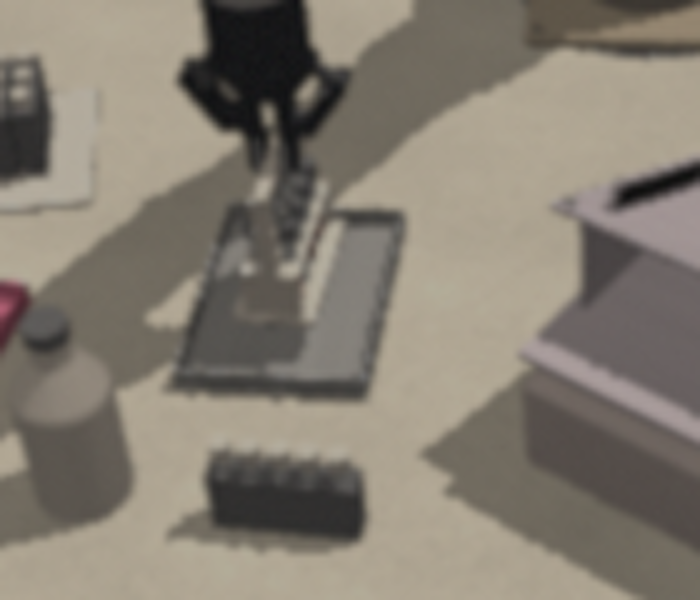

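The rack is centred in the tray. I'll lower it to near the floor, then creep down on force.

```bash
python3 -m creep '{"translation":[[0,0,8],[0,0,16],[0,0,22],[0,0,22],[0,0,22]],"turn":[[0,0,0],[0,0.2,0],[0,0.2,0],[0,0.2,0],[0,0.2,0]]}'; python3 -m creep '{"translation":[[0,0,1.5],[0,0,3],[0,0,4.5],[0,0,4.5],[0,0,4.5]],"turn":[[0,0,0],[0,0,0],[0,0,0],[0,0,0],[0,0,0]]}'
```

```text
t: 16.4
eef_pos: [0.4728, -0.2715, 0.1164]
ee_rot: [[-0.998, 0.061, -0.002], [0.061, 0.998, -0.001], [0.002, -0.001, -1.0]]
ft_force: [1.1, -0.1, -4.1]
grip_width: 0.121
t: 16.82
eef_pos: [0.4732, -0.2715, 0.1125]
ee_rot: [[-0.998, 0.06, -0.001], [0.06, 0.998, -0.001], [0.001, -0.001, -1.0]]
ft_force: [-0.5, 0.7, -3.9]
grip_width: 0.117
```

```bash
python3 -m creep '{"translation":[[0,0,1],[0,0,2],[0,0,3],[0,0,3],[0,0,3]],"turn":[[0,0,0],[0,0,0],[0,0,0],[0,0,0],[0,0,0]]}'
```

```text
t: 17.23
eef_pos: [0.4732, -0.2715, 0.1094]
ee_rot: [[-0.998, 0.06, -0.001], [0.06, 0.998, -0.001], [0.001, -0.001, -1.0]]
ft_force: [-0.1, -0.2, -3.0]
grip_width: 0.117
```

```bash
python3 -m creep '{"translation":[[0,0,0.5],[0,0,1],[0,0,1.5],[0,0,1.5],[0,0,1.5]],"turn":[[0,0,0],[0,0,0],[0,0,0],[0,0,0],[0,0,0]]}'
```

```text
t: 17.65
eef_pos: [0.4732, -0.2718, 0.1082]
ee_rot: [[-0.998, 0.061, -0.001], [0.061, 0.998, -0.002], [0.001, -0.002, -1.0]]
ft_force: [-1.7, -0.5, 0.8]
grip_width: 0.115
```

```bash
python3 -m creep '{"translation":[[0,0,0.4],[0,0,0.8],[0,0,0.8]],"turn":[[0,0,0],[0,0,0],[0,0,0]]}'; python3 - <<'E'
from h import *
_,a=snap("scene","s3");cv2.imwrite("pics/s3c.png",cv2.resize(a[160:280,210:350],None,fx=5,fy=5,interpolation=cv2.INTER_CUBIC))
E
```

```text
t: 17.9
eef_pos: [0.4731, -0.2724, 0.108]
ee_rot: [[-0.998, 0.061, -0.001], [0.061, 0.998, -0.002], [0.0, -0.002, -1.0]]
ft_force: [-4.5, -1.3, 8.1]
grip_width: 0.118
```

View pics/s3c.png

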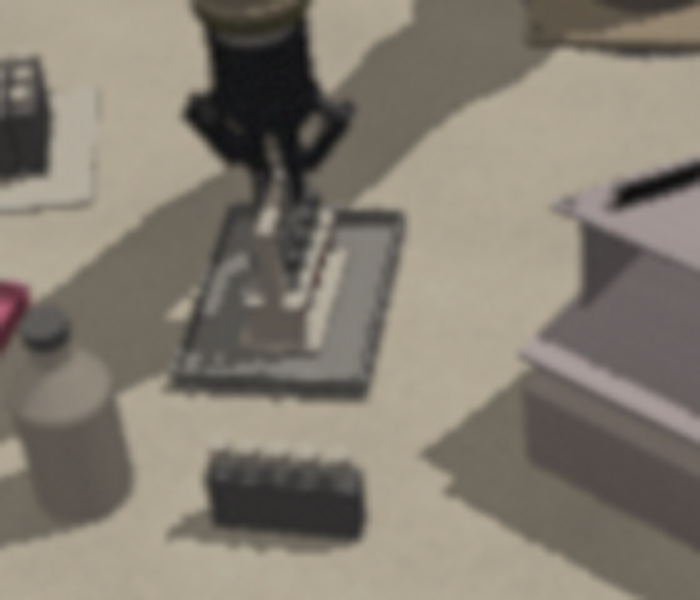

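It is firmly on the floor (8 N up), standing in the tray. Release, then straight up.

```bash
python3 -m creep '{"translation":[[0,0,0],[0,0,0],[0,0,0],[0,0,0]],"turn":[[0,0,0],[0,0,0],[0,0,0],[0,0,0]]}' 0; python3 -m creep '{"translation":[[0,0,-10],[0,0,-30],[0,0,-65],[0,0,-105],[0,0,-140]],"turn":[[0,0,0],[0,0,0],[0,0,0],[0,0,0],[0,0,0]]}';python3 -m creep '{"translation":[[20,0,-30],[40,0,-60],[40,0,-60],[40,0,-60]],"turn":[[0,0,0],[0,0,0],[0,0,0],[0,0,0]]}'; python3 - <<'E'
from h import *
snap("wrist","w18")
_,a=snap("scene","s4");cv2.imwrite("pics/s4c.png",cv2.resize(a[160:280,220:420],None,fx=4,fy=4,interpolation=cv2.INTER_CUBIC))
_,a=snap("top","t4");cv2.imwrite("pics/t4c.png",cv2.resize(a[125:275,200:420],None,fx=3.6,fy=3.6,interpolation=cv2.INTER_CUBIC))
E
```

```text
t: 18.28
eef_pos: [0.4733, -0.2713, 0.1071]
ee_rot: [[-0.998, 0.06, -0.001], [0.06, 0.998, -0.001], [0.001, -0.001, -1.0]]
ft_force: [0.9, 0.3, 0.5]
grip_width: 0.502
t: 18.7
eef_pos: [0.4729, -0.2718, 0.2499]
ee_rot: [[-0.998, 0.061, -0.001], [0.061, 0.998, -0.002], [0.001, -0.002, -1.0]]
ft_force: [2.1, 0.3, -0.1]
grip_width: 0.502
t: 19.03
eef_pos: [0.4334, -0.2696, 0.3095]
ee_rot: [[-0.998, 0.061, 0.004], [0.061, 0.998, 0.0], [-0.004, 0.0, -1.0]]
ft_force: [-0.0, -0.0, -0.6]
grip_width: 0.497
```

View pics/w18.png

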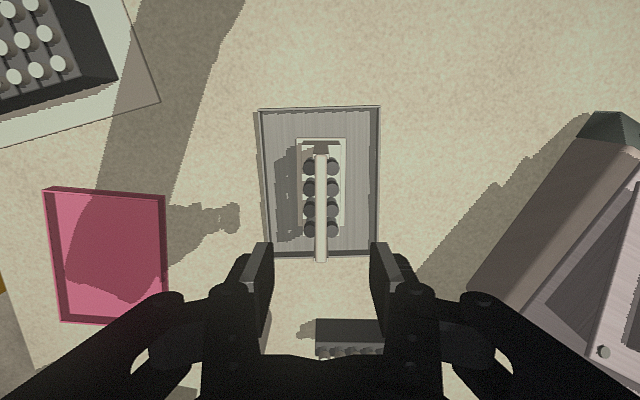

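View pics/s4c.png

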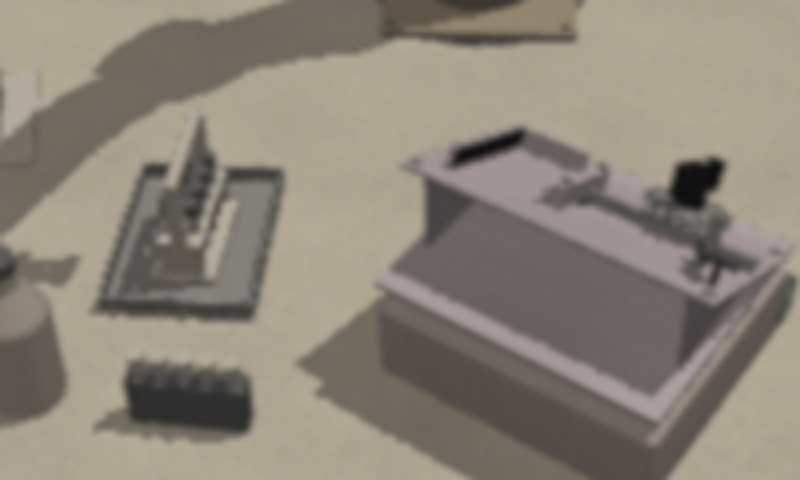

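View pics/t4c.png

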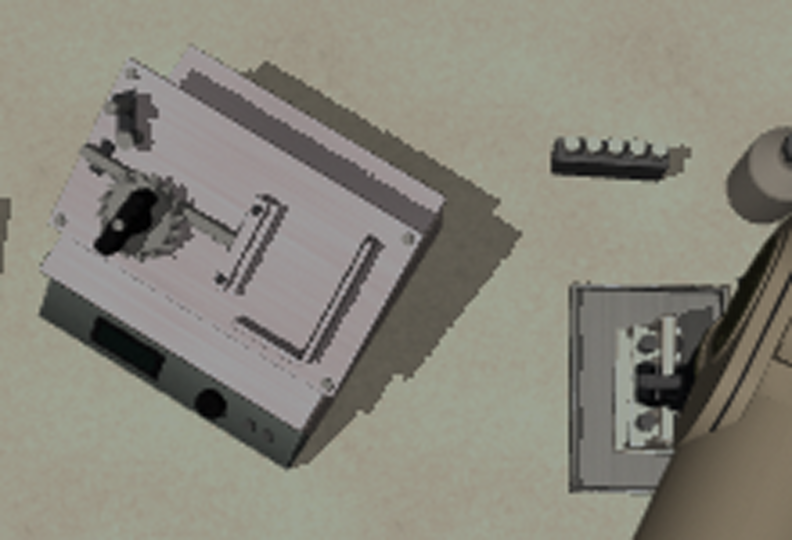

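```bash
python3 - <<'E'
from h import *
s=bot.sense();print(s["t"],s["ft_force"],s["joint_velocities"]);print(bot.finish_job())
E
```

```text
19.1833 [-0.2903  0.2502 -0.8672] [ 0.0053  0.021  -0.0029  0.0046  0.0016 -0.0008  0.0009]
the job is handed in; nothing more can be done
None
```

I threw the pawl over and turned the wing grip back until the clamp was open. Then I lifted the rack out and stood it in the grey steel tray. I handed the job in at 19.2 s of the 67 s; no verdict was reported.

- **Pawl:** the last pictures show it lying against its stop. The pin measured about 22° past straight uphill, which is about 2.3 rad.
- **Clamp:** the tool turned about 80.5° from where it gripped the bar, so the wheel should be at its 1.4 rad stop. The bar's angle in the later pictures agrees to within 2°, and the jaw stands clear of where the rack foot was.
- **Rack:** I lowered it until the floor pushed back with 8 N, then released it. It stands upright, close to the tray's centre. I judged that it stands flat from the pictures only.
- **Bystanders:** the bottle and carrier look unmoved in the last pictures. The freezer box is out of frame in the final close-ups, but nothing came near it.
- **Disagreements:** the top and wrist cameras differed by about 10 mm on the tray's centre. I used values between them, and a later wrist fix of (0.4745, -0.272) agreed. While I was turning the wing, the side force on the wrist rose to about 24 N because the tool was 2 to 3 mm off the wheel's axis. I eased it off partway through.

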